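Set a dosing slide under its nozzle, backlash out

TASK

Turn the black bar knob on the end of the dosing slide to drive the open cup clearly past the dispensing nozzle, about 2 cm beyond it, then turn the knob back so that the cup returns and rests centred under the nozzle, with the screw's slack taken up from the far side; if you come back too far, go past again. Move the cup only by that knob.

Things in the scene. Friction and masses are not known exactly. Their poses are not given: they have to be found in the camera images.
- knob_grip (a point): Slide's knob: black bar 52 mm long (own x), 16 wide (own y), from 72 to 111 mm above the table; this point is on its upright axis at 97 mm. Under it a 48 mm collar on a white 90 mm square gearbox, top at 64 mm. Clockwise from above drives the cup away from the knob, 45 mm per rad once slack is out, 0.15 N m; stays where left. Reaching 2 cm past the nozzle takes at most 1.4 rad, in one grasp.
- knob (a joint): Slack between knob and screw, rad, 0 to 0.22, any value at the start: how far the knob stands clockwise from its counter-clockwise stop on the screw. At 0.22 it drives the screw clockwise (cup going away from the knob), at 0 counter-clockwise (cup coming back); in between the knob turns freely and the cup stays.
- carriage: Sliding aluminium block (92 x 64 mm) with an open clear cup fixed on it (mouth 48 mm wide, rim 122 mm above the table). Origin on the table plane under the cup's centre; own y points along the slide, away from the knob. Starts 170 mm from the knob axis. The slide is 100 mm wide and ends 355 mm from the knob. The screw alone may move it.
- nozzle_tip (a point): Lower tip of a white nozzle, 148 mm above the table (26 mm above the cup's rim), held over the cup's line of travel by an arm from a post 90 mm to the side, 193 mm high. Own y points along the slide, away from the knob. Fixed; 18 to 32 mm beyond the cup's centre at the start.
Things that resemble listed ones, but are neither listed nor needed, are in the scene too. Leave any orange look-alike of the part that bears nozzle_tip alone.

How it is judged:
By the outcome, as a careful person would: the job done as asked, in the order asked, and still so for the second after the job is handed in, with the robot touching nothing.
It also fails if it takes over 35 s, if anything falls off the work surface, if the arm or the gripper's body presses on something with over 40 N, if the wrist force passes 120 N, or if a joint passes its speed limit or range.

ROBOT

A 7-joint arm with a two-finger parallel gripper is mounted at the origin on the work surface. World frame = base frame: x ahead of the robot, y to its left, z up, the work surface at z = 0. Lengths are in m, angles in rad, forces in N, time in s.
With the tool pointing down it reaches from about 0.35 to 0.775 m from the base axis. Payload 3.1 kg.
Tool frame: the origin (TCP) lies on the centre line of the jaws, within the pads' length; the fingertips stand 8 mm ahead of it and the grasp point (between the pads) lies 11 mm behind it; z points along the fingers, y is the direction in which the jaws open and shut (so a half turn about z gives the same grasp; the last joint's range is limited). The gripper opens to 85 mm and grips with 20 to 120 N. Pads are 22 mm wide; open, the fingers measure 114 mm over their backs; the gripper's body (76 mm by 85 mm) begins 54 mm behind the grasp point. The pads swing forward as they close: fully open they stand 13 mm farther back than shut.
Start: joints at [-1.171, 0.311, 0.014, 1.512, -0.004, 1.319, -0.027], TCP at [0.235, 0.497, 0.239] pointing down, gripper open.
Joint ranges: [-2.7, 2.7], [-0.3, 1.91], [-1.27, 1.3], [0.12, 2.57], [-1.44, 4.58], [0.2, 2.03], [-3.05, 3.05]. Speed limits (rad/s): [2.79, 2.79, 3.14, 3.14, 3.14, 3.14, 3.14].

INTERFACE

Orientations are given as a rotation vector (axis times angle).
In Python, from rig import bot gives the robot as it stands.
- The arm moves only by the tool step_arm, never from a script. Its argument "series" is text: rows parted by semicolons, each of 5 numbers parted by spaces: the shift along the tool's x, y, z in m, then the turn about the tool's z in rad, then the finger opening in m, from 0 to 0.0854. In form: dx dy dz turn gripper; .... A call has 1 to 12 rows; each row is the pose to reach, as a shift and turn from the pose commanded when the call began, along the tool's axes at that moment; what a row does not reach only later rows make up. A row lasts 1/12 s, in which the tool goes at most 41.7 mm and 7.16 degrees, less where a joint would pass 70% of its speed; a pose out of reach is approached as far as the arm can. A call with a gripper value outside its range is refused whole. The fingers move at their own pace and stop on an object; "grip_force" is the grip in N (left out, the last holds). Time passes only in rows, so rows that repeat a pose let the fingers close. It gives the time, the measured TCP pose, the force and the opening at its end, in the units of the state.
- bot.get_obs(): the state, without advancing time (a new reading comes with each control period).
- bot.get_image(name): name is "side" or "top" or "wrist"; returns the picture (420x560x3 uint8, red, green, blue); there is no depth.
- bot.camera_params(name): a dict with "fovy" (degrees; the focal length in pixels is half the picture's height over the tangent of half this angle, whatever the lens; pixels are square), "cx", "cy" (the principal point, pixels), "world_to_cam" (4x4, takes a point from world to camera coordinates). Camera axes: x right, y down, z forward; pixel columns grow to the right and rows downward; lengths in m; the calibration is good to about 2 mm. The wrist camera is an equidistant fisheye: a pixel r from the principal point sees the ray r / f radians off the axis. A picture is of the moment at which its call begins: read the wrist's pose just before it. camera_params takes no time and is no camera call; for the wrist camera it gives the pose at the moment of the call.
- bot.job_done(): hands the job in, once; it reports no verdict.
The state is a dict: "clock": time; "q": joint angles; "qd": joint speeds; "joint_efforts": joint torques, N m; "eef_pos": TCP position; "eef_rot": TCP orientation; "wrist_force": force on the tool from outside, world axes, zero at the start; "moment": the same for the moment, N m; "gripper_width": finger opening in m.
Only numpy, scipy, OpenCV 4.12 (cv2) and the standard library are available. Lean on these libraries where they do the work, as an engineer would, in place of code of your own. Each camera call takes 0.05 s, during which the arm holds its last target.

## Working session

There is one attempt and no reset: what is moved stays moved. The work goes in short steps, Python scripts to look and compute and a tool call to move; the robot and the scene stay as the last step left them, time stands still between calls to the robot, and variables do not carry over. Pictures are saved under pics/ and viewed, and the job is handed in when it is done.

Besides the shell and the picture viewer there is one more tool, called after "Call:" as name(argument=value, ...) on one line, values as JSON. step_arm: Moves the arm, as the interface text tells. Its arguments: {"type":"object","properties":{"series":{"type":"string"},"grip_force":{"type":"number"}},"required":["series"]}

```bash
mkdir -p pics; ls; cat > h.py <<'E'
import numpy as np, cv2
from rig import bot
def snap(n,f):
    p=bot.camera_params(n); im=bot.get_image(n); cv2.imwrite('pics/'+f,im[:,:,::-1]); return im,p
E
python3 - <<'E'
from h import *
for n in ['top','side','wrist']:
    im,p=snap(n,n+'0.png'); print(n,p['fovy'],p['cx'],p['cy'],np.round(p['world_to_cam'],4).tolist())
o=bot.get_obs(); print(o)
E
```

```text
pics
top 50.371978177913114 274.2081625109259 211.67885353126138 [[-0.0079, -0.9997, 0.0221, -0.0018], [-0.9865, 0.0041, -0.164, 0.6209], [0.1638, -0.0231, -0.9862, 0.7371], [0.0, 0.0, 0.0, 1.0]]
side 50.37216302309103 281.396757072782 212.195517365177 [[0.8203, -0.5716, 0.0196, -0.4831], [-0.3013, -0.4611, -0.8346, 0.2867], [0.4861, 0.6787, -0.5505, 0.4598], [0.0, 0.0, 0.0, 1.0]]
wrist 65.70646984690485 282.08696252962426 212.90304010762407 [[0.4278, 0.9039, -0.0024, -0.5465], [0.8655, -0.4089, 0.2893, -0.0369], [0.2605, -0.1259, -0.9572, 0.3797], [0.0, 0.0, 0.0, 1.0]]
{'clock': 0.15, 'q': array([-1.17069929,  0.31156367,  0.01396816,  1.51271915, -0.00438167,
        1.31918257, -0.02721999]), 'qd': array([-6.12114450e-04, -1.02580566e-03,  8.04756061e-04, -5.75135031e-03,
        9.49053411e-04,  9.40722077e-06, -3.27651076e-04]), 'joint_efforts': array([ 8.17284290e-04, -3.80275011e+01,  1.46505204e-01, -2.30848718e+01,
        1.22371630e-02,  9.68980574e-03,  2.32261655e-06]), 'eef_pos': array([0.2349048 , 0.49670697, 0.23844634]), 'eef_rot': array([-6.88142682e-01, -3.06497574e+00,  2.85101002e-03]), 'wrist_force': array([ 1.20941935, -0.02270992,  1.17399958]), 'moment': array([ 0.01726331, -0.00760813,  0.00540896]), 'gripper_width': 0.08513497982958763}
```

View pics/top0.png

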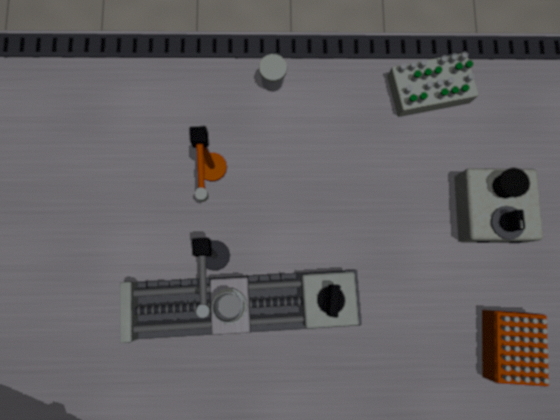

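View pics/side0.png

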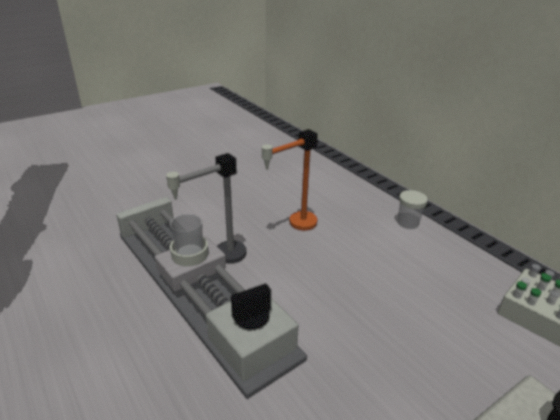

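View pics/wrist0.png

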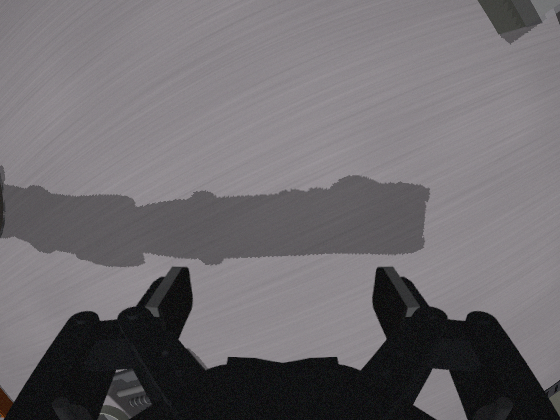

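The top view shows the slide along world y. Candidates for the knob are the black bar on the slide's gearbox at top (332,299), and the look-alikes on a separate box at (512,183) and (512,222). For the nozzle they are the white tip on the grey arm at (203,311) and the orange look-alike at (201,194). I choose the bar at (332,299) and the grey arm's tip, and check both in a close crop.

```bash
cat >> h.py <<'E'
from scipy.optimize import least_squares
def f_of(p): return 210/np.tan(np.radians(p['fovy'])/2)
def ray(p,uv,fish=False):
    W=p['world_to_cam'];f=f_of(p);x=(uv[0]-p['cx'])/f;y=(uv[1]-p['cy'])/f
    if fish:
        r=np.hypot(x,y); d=np.array([x/r*np.sin(r),y/r*np.sin(r),np.cos(r)])
    else: d=np.array([x,y,1.])
    R=W[:3,:3]; return -R.T@W[:3,3], R.T@(d/np.linalg.norm(d))
def onz(p,uv,z,fish=False):
    o,d=ray(p,uv,fish); return o+d*(z-o[2])/d[2]
def proj(p,X,fish=False):
    W=p['world_to_cam'];c=W[:3,:3]@np.asarray(X)+W[:3,3];f=f_of(p)
    if fish:
        r=np.hypot(c[0],c[1]);a=np.arctan2(r,c[2]);return np.array([p['cx']+f*a*c[0]/r,p['cy']+f*a*c[1]/r])
    return np.array([p['cx']+f*c[0]/c[2],p['cy']+f*c[1]/c[2]])
def tri(a,b):
    (o1,d1),(o2,d2)=a,b
    A=np.stack([d1,-d2],1);t=np.linalg.lstsq(A,o2-o1,rcond=None)[0]
    P,Q=o1+d1*t[0],o2+d2*t[1]; return (P+Q)/2,np.linalg.norm(P-Q)
def crop(im,x0,y0,w,h,s,f):
    c=cv2.convertScaleAbs(cv2.resize(im[y0:y0+h,x0:x0+w],None,fx=s,fy=s,interpolation=cv2.INTER_CUBIC),alpha=1.6)
    cv2.imwrite('pics/'+f,c[:,:,::-1])
E
python3 - <<'E'
from h import *
im=cv2.imread('pics/top0.png')[:,:,::-1]; crop(im,110,230,260,120,3,'tc.png')
im=cv2.imread('pics/side0.png')[:,:,::-1]; crop(im,110,140,200,250,2.4,'sc.png')
E
```

```text
(no output)
```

View pics/tc.png

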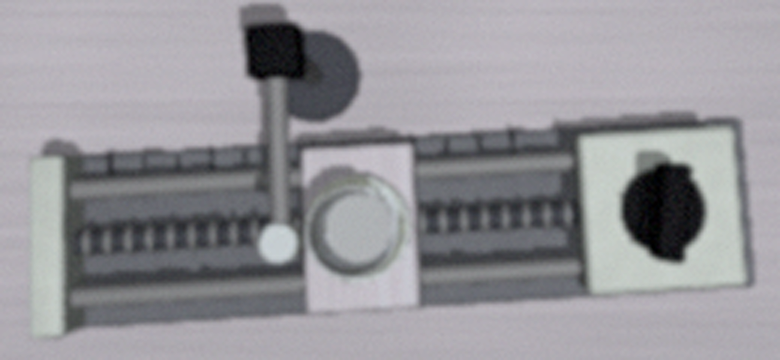

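View pics/sc.png

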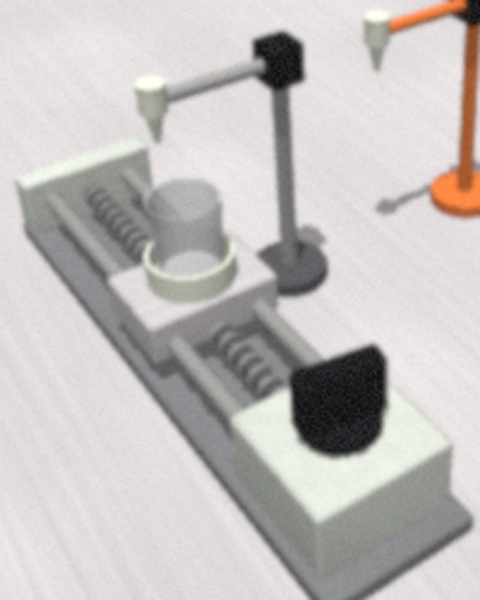

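The crop confirms a bar knob on the white gearbox beside the slide, and the grey post's white nozzle just beyond the cup. Next I measure.

```bash
python3 - <<'E'
from h import *
im=cv2.imread('pics/top0.png')
c=cv2.resize(im[270:330,302:362],None,fx=10,fy=10,interpolation=cv2.INTER_CUBIC)
c=np.clip(c.astype(float)*4-20,0,255).astype(np.uint8);cv2.imwrite('pics/knobdark.png',c)
p=bot.camera_params('top');q=bot.camera_params('side')
T=lambda x,y:(110+x/3-.33,230+y/3-.33); S=lambda x,y:(110+x/2.4,140+y/2.4)
C=np.array([onz(p,T(*a),.064) for a in[(578,138),(738,124),(752,283),(588,293)]]);print(C.round(4),C.mean(0).round(4),[np.linalg.norm(C[i]-C[i-1]).round(4) for i in range(4)])
# nozzle body top centre: triangulate
print('nozzle top',tri(ray(p,T(278,243)),ray(q,S(151,83))))
print('tip from side z=.148',onz(q,S(156,141),.148))
# cup : rim
print('cup rim c z.122 side',onz(q,S(185,201),.122), 'top', onz(p,T(357,224),.122))
K=[onz(p,T(*a),.0) for a in []]
cc=[onz(p,T(*a),.06) for a in[(303,150),(414,143),(420,305),(308,312)]];print(np.round(cc,4),np.mean(cc,0))
ends=[onz(p,T(*a),.064) for a in[(66,156),(31,158)]];print(np.round(ends,4))
E
```

```text
[[ 0.5084 -0.0522  0.064 ]
 [ 0.5156 -0.1435  0.064 ]
 [ 0.4276 -0.148   0.064 ]
 [ 0.423  -0.0562  0.064 ]] [ 0.4686 -0.1     0.064 ] [np.float64(0.0854), np.float64(0.0916), np.float64(0.0881), np.float64(0.0919)]
nozzle top (array([0.45969507, 0.09856669, 0.18838189]), np.float64(0.0031037390728804438))
tip from side z=.148 [0.45930258 0.09740507 0.148     ]
cup rim c z.122 side [0.46029366 0.06322145 0.122     ] top [0.46402187 0.06771203 0.122     ]
[[0.5029 0.1034 0.06  ]
 [0.5063 0.0407 0.06  ]
 [0.4171 0.0372 0.06  ]
 [0.414  0.0993 0.06  ]] [0.46008108 0.07012535 0.06      ]
[[0.5005 0.2353 0.064 ]
 [0.4996 0.2547 0.064 ]]
```

View pics/knobdark.png

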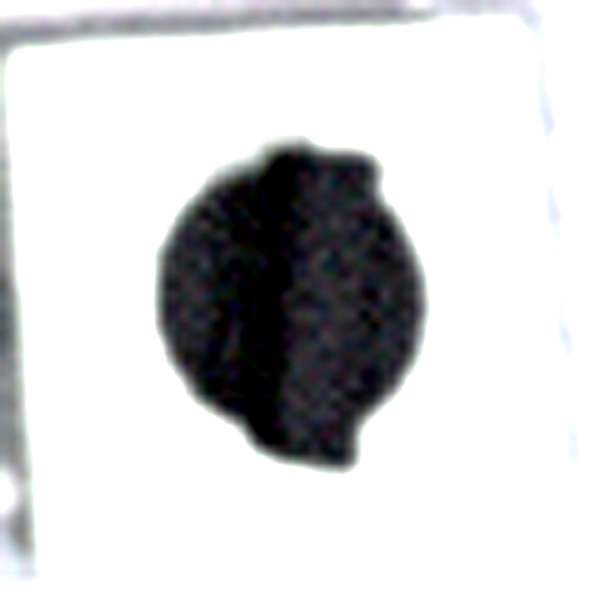

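```bash
python3 - <<'E'
from h import *
from scipy.spatial.transform import Rotation as Ro
p=bot.camera_params('top');q=bot.camera_params('side')
K=lambda x,y:(302+x/10-.45,270+y/10-.45)
a,b=onz(p,K(340,160),.111),onz(p,K(312,460),.111)
print('bar',a,b,(a+b)/2,np.linalg.norm(a-b),'dir',np.arctan2(*(a-b)[[1,0]]))
print('collar',onz(p,K(292,300),.071),onz(p,K(160,300),.071),onz(p,K(425,300),.071))
S=lambda x,y:(110+x/2.4,140+y/2.4)
print('side bar ends',onz(q,S(293,370),.111),onz(q,S(380,348),.111))
sd=np.array([.4601-.4686,.1701]);print('slide az',np.arctan2(sd[1],sd[0]))
o=bot.get_obs();R=Ro.from_rotvec(o['eef_rot']).as_matrix();print(R.round(4))
az=np.arctan2(*(a-b)[[1,0]])+np.pi/2; print('jaw az',az,'now',np.arctan2(R[1,1],R[0,1]))
print('shift tool', R.T@(np.array([.4690,-.1,.20])-o['eef_pos']))
E
```

```text
bar [ 0.49140058 -0.1008908   0.111     ] [ 0.44486579 -0.09505057  0.111     ] [ 0.46813318 -0.09797068  0.111     ] 0.046899840166779706 dir -0.12484976220263723
collar [ 0.46837345 -0.09846613  0.071     ] [ 0.46856192 -0.0763593   0.071     ] [ 0.46818331 -0.12076924  0.071     ]
side bar ends [ 0.44756949 -0.09202459  0.111     ] [ 0.49410459 -0.1031194   0.111     ]
slide az 1.6207254013029495
[[-9.040e-01  4.275e-01 -7.000e-04]
 [ 4.275e-01  9.040e-01 -1.700e-03]
 [-1.000e-04 -1.800e-03 -1.000e+00]]
jaw az 1.4459465645922593 now 1.1290847177237016
shift tool [-0.46670823 -0.43929156  0.03929686]
```

Call:
step_arm(series="-0.4667 -0.440 0.0 -0.28 0.085;-0.4667 -0.440 0.0 -0.28 0.085;-0.4667 -0.440 0.0 -0.28 0.085;-0.4667 -0.440 0.0 -0.28 0.085;-0.4667 -0.440 0.0 -0.28 0.085;-0.4667 -0.440 0.0 -0.28 0.085;-0.4667 -0.440 0.0 -0.28 0.085;-0.4667 -0.440 0.0 -0.28 0.085;-0.4667 -0.440 0.0 -0.28 0.085;-0.4667 -0.440 0.0 -0.28 0.085;-0.4667 -0.440 0.0 -0.28 0.085;-0.4667 -0.440 0.0 -0.28 0.085", grip_force=60)

```text
clock: 1.15
eef_pos: [0.4171, 0.0306, 0.2394]
eef_rot: [0.253, 3.131, 0.001]
wrist_force: [1.4, 1.3, 0.4]
gripper_width: 0.0853
```

Call:
step_arm(series="-0.072 -0.12 0.0 0 0.085;-0.072 -0.12 0.0 0 0.085;-0.072 -0.12 0.0 0 0.085;-0.072 -0.12 0.0 0 0.085;-0.072 -0.12 0.03 0 0.085;-0.072 -0.12 0.03 0 0.085;-0.072 -0.12 0.03 0 0.085")

```text
clock: 1.73
eef_pos: [0.4672, -0.0969, 0.2079]
eef_rot: [-0.254, -3.127, -0.001]
wrist_force: [0.0, 0.3, 0.0]
gripper_width: 0.0849
```

```bash
python3 - <<'E'
from h import *
p=bot.camera_params('wrist');np.save('w1.npy',p['world_to_cam'])
im,p=snap('wrist','w1.png'); o=bot.get_obs();print(o['eef_pos'],o['eef_rot'],o['q'],o['clock'])
for X in [(.468,-.1,.111),(.493,-.102,.111),(.443,-.096,.111)]: print(proj(p,X,True))
E
```

```text
[ 0.46832684 -0.09666051  0.20910968] [-2.51837775e-01 -3.12973404e+00 -7.08277849e-04] [-0.32132271  0.20097915  0.57589514  1.76473224 -0.11655506  1.21167531
  1.69685682] 1.7833
[280.83954854 221.56382594]
[283.54262135 252.20058283]
[280.68122031 188.49653362]
```

View pics/w1.png

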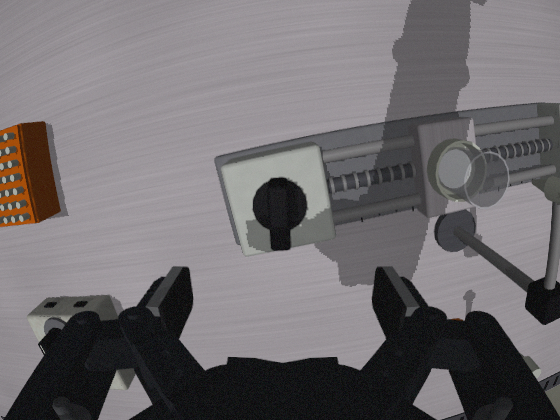

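The wrist view shows the slide's bar knob at about (280,215) on its gearbox, with the carriage to the right. I refine from this view.

```bash
python3 - <<'E'
from h import *
im=cv2.imread('pics/w1.png')
c=cv2.resize(im[165:265,230:330],None,fx=6,fy=6,interpolation=cv2.INTER_CUBIC)
cv2.imwrite('pics/w1c.png',np.clip(c.astype(float)*3-20,0,255).astype(np.uint8))
E
```

```text
(no output)
```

View pics/w1c.png

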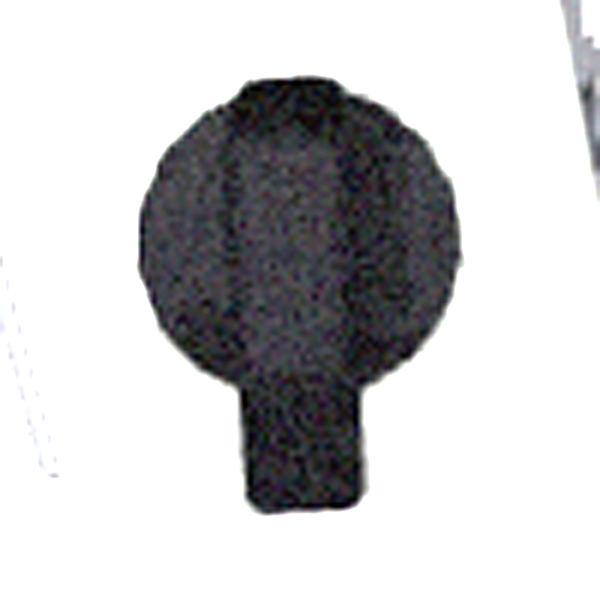

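```bash
python3 - <<'E'
from h import *
p=bot.camera_params('wrist')
K=lambda x,y:(230+x/6-.42,165+y/6-.42)
a,b=[onz(p,K(*k),.111,True) for k in[(305,510),(291,133)]]
print(a,b,(a+b)/2,np.linalg.norm(a-b),np.arctan2(*(a-b)[[1,0]]))
print('collar',onz(p,K(140,240),.07,True),onz(p,K(460,240),.07,True))
print('top face y at mid',onz(p,K(241,330),.111,True),onz(p,K(352,330),.111,True))
o=bot.get_obs();from scipy.spatial.transform import Rotation as Ro
R=Ro.from_rotvec(o['eef_rot']).as_matrix();print(np.arctan2(R[1,1],R[0,1]))
print(R.T@(np.array([.4685,-.0985,.088])-o['eef_pos']),o['eef_pos'])
E
```

```text
[ 0.49241665 -0.1039076   0.111     ] [ 0.44307923 -0.09754869  0.111     ] [ 0.46774794 -0.10072814  0.111     ] 0.04974552532441333 -0.12817941058150206
collar [ 0.46381433 -0.12379952  0.07      ] [ 0.47129418 -0.07776862  0.07      ]
top face y at mid [ 0.46694948 -0.10786185  0.111     ] [ 0.46917797 -0.09412407  0.111     ]
1.4102096636172292
[-0.00067982 -0.00182567  0.1211081 ] [ 0.46832684 -0.09666051  0.20910968]
```

Call:
step_arm(series="0 -0.003 0.04 -0.033 0.06;0 -0.003 0.075 -0.033 0.06;0 -0.003 0.105 -0.033 0.06;0 -0.003 0.12 -0.033 0.06;0 -0.003 0.12 -0.033 0.06;0 -0.003 0.12 -0.033 0.06")

```text
clock: 2.28
eef_pos: [0.4689, -0.0996, 0.09]
eef_rot: [0.199, 3.135, 0.0]
wrist_force: [0.4, -0.4, 0.2]
gripper_width: 0.0597
```

```bash
python3 - <<'E'
from h import *
im,p=snap('wrist','w2.png'); o=bot.get_obs();print(o['eef_pos'],o['eef_rot'],o['wrist_force'],o['clock'])
E
```

```text
[ 0.4699417  -0.10004099  0.0909755 ] [1.99356890e-01 3.13213661e+00 1.28448262e-04] [0.21258907 0.08833322 0.82134622] 2.3333
```

View pics/w2.png

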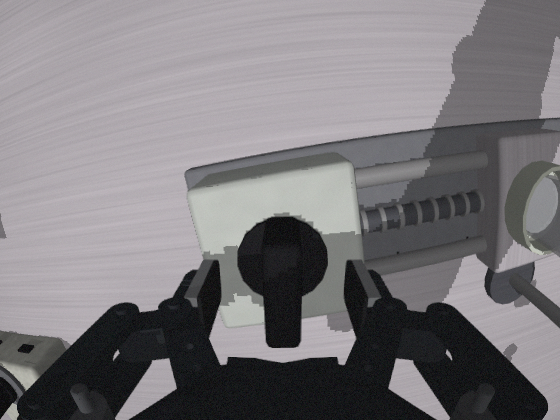

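The bar sits centred between the pads, with finger centres at columns 213 and 350 and the bar at 282. I close the gripper.

Call:
step_arm(series="0.001 0 0.002 0 0.03;0.001 0 0.002 0 0.01;0.001 0 0.002 0 0.01;0.001 0 0.002 0 0.01;0.001 0 0.002 0 0.01;0.001 0 0.002 0 0.01", grip_force=60)

```text
clock: 2.83
eef_pos: [0.4683, -0.0997, 0.0885]
eef_rot: [0.201, 3.133, 0.002]
wrist_force: [-1.9, 1.5, 7.6]
gripper_width: 0.0153
```

```bash
python3 - <<'E'
from h import *
im,p=snap('side','s2.png');crop(im,110,140,200,250,2.4,'s2c.png');im,p=snap('top','t2.png');crop(im,110,230,260,120,3,'t2c.png'); o=bot.get_obs();print(o['eef_pos'],o['eef_rot'],o['wrist_force'],o['gripper_width'],o['clock'])
E
```

```text
[ 0.46832287 -0.09966828  0.08846828] [2.00752161e-01 3.13322036e+00 1.88063349e-03] [-0.52629644  2.73113768  7.32184982] 0.01520616352121842 2.9333
```

View pics/s2c.png

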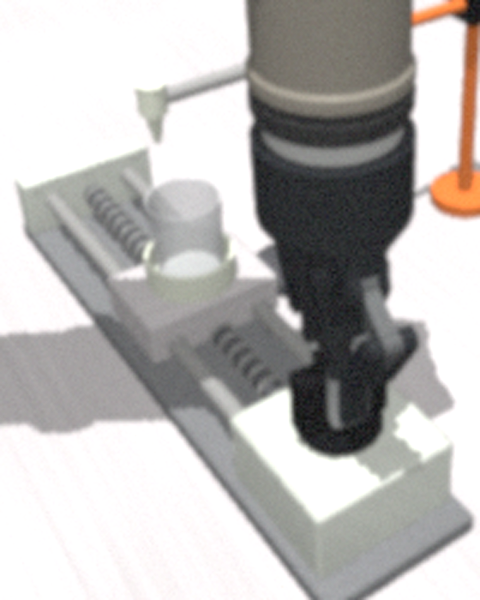

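View pics/t2c.png

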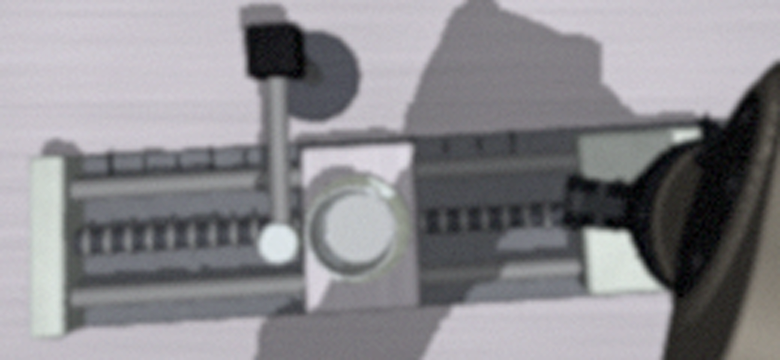

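Grasp confirmed at a width of 15 mm. I turn clockwise (+ about tool z) about 1.0 rad, then check.

Call:
step_arm(series="0 0 0 0.09 0.01;0 0 0 0.18 0.01;0 0 0 0.27 0.01;0 0 0 0.36 0.01;0 0 0 0.45 0.01;0 0 0 0.54 0.01;0 0 0 0.63 0.01;0 0 0 0.72 0.01;0 0 0 0.81 0.01;0 0 0 0.9 0.01;0 0 0 1.0 0.01;0 0 0 1.0 0.01")

```text
clock: 3.93
eef_pos: [0.4682, -0.0998, 0.0885]
eef_rot: [1.683, 2.652, 0.002]
wrist_force: [-0.7, 2.5, 7.5]
gripper_width: 0.0153
```

```bash
cat > m.py <<'E'
from h import *
import sys
from scipy.spatial.transform import Rotation as Ro
k=sys.argv[1]
im,p=snap('side','s%s.png'%k);crop(im,110,140,160,170,3.4,'s%sc.png'%k);im,p=snap('top','t%s.png'%k);crop(im,110,230,260,120,3,'t%sc.png'%k); o=bot.get_obs()
R=Ro.from_rotvec(o['eef_rot']).as_matrix()
print(o['eef_pos'],'az',np.arctan2(R[1,1],R[0,1]),o['wrist_force'].round(1),o['moment'].round(2),o['gripper_width'],o['clock'],o['q'][6])
E
python3 m.py 3
```

```text
[ 0.46817459 -0.09979775  0.08845522] az 0.4428850542336604 [-1.2  2.3  6.6] [ 0.29  0.37 -0.03] 0.015153489671484199 4.0333 0.9336292402936818
```

View pics/t3c.png

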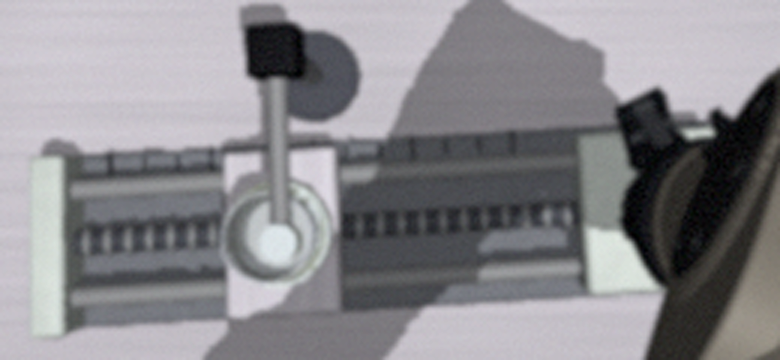

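View pics/s3c.png

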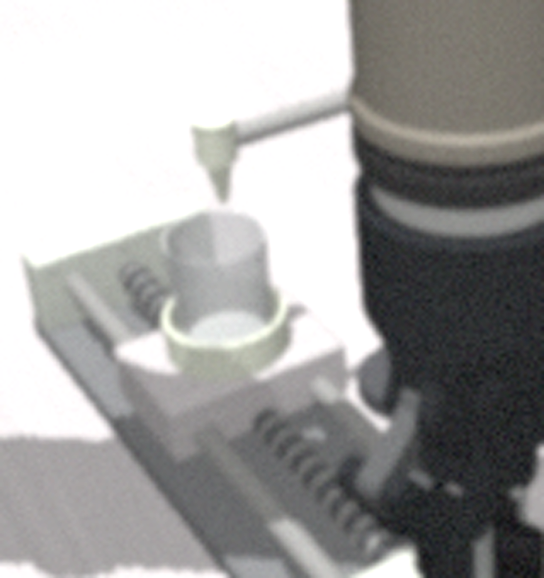

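Top shows the block edges at crop columns about 224–340 with the cup near the nozzle. I compute the cup position from block edges and find the nozzle's along-slide coordinate.

```bash
cat >> h.py <<'E'
s=np.array([-.05,.99875,0]); K0=np.array([.4683,-.0995,0])
al=lambda X: float((np.asarray(X)-K0)@s)
T=lambda x,y:(110+x/3-.33,230+y/3-.33)
def S(x,y,k=3.4): return (110+x/k-.35,140+y/k-.35)
E
python3 - <<'E'
from h import *
p=bot.camera_params('top');q=bot.camera_params('side')
def blk(c): 
    c=[onz(p,T(*a),.06) for a in c]; print(np.round(c,4).tolist(),'along',al(np.mean(c,0)))
blk([(303,150),(414,143),(420,305),(308,312)])
blk([(222,156),(334,149),(342,309),(229,318)])
for uv in [(222,205)]: 
    t=onz(q,S(*uv),.148); print('tip side',t,al(t))
n=tri(ray(p,T(278,241)),ray(q,S(215,127)));print('noz top',n,al(n[0]))
for uv in[(278,241)]: print([ (z,onz(p,T(*uv),z).round(4),round(al(onz(p,T(*uv),z)),4)) for z in(.178,.188)])
# proj prediction: point at tip, in top
for a in (.19,.195,.2): 
  X=K0+s*a; X[2]=.148; u=proj(q,X); print(a,'tip side crop',(u+.35-[110,140])*3.4)
# rim side
print('rim side now',onz(q,S(216,237),.122),al(onz(q,S(216,237),.122)))
E
```

```text
[[0.5029, 0.1034, 0.06], [0.5063, 0.0407, 0.06], [0.4171, 0.0372, 0.06], [0.414, 0.0993, 0.06]] along 0.16982426066979925
[[0.4999, 0.149, 0.06], [0.5033, 0.0859, 0.06], [0.4154, 0.0805, 0.06], [0.4112, 0.1429, 0.06]] along 0.21431608321101966
tip side [0.45785837 0.09430989 0.148     ] 0.19408970563068265
noz top (array([0.45995809, 0.09937186, 0.18393202]), np.float64(0.0021849902424615334)) 0.199040363187401
[(0.178, array([0.4587, 0.1006, 0.178 ]), 0.2003), (0.188, array([0.4592, 0.0993, 0.188 ]), 0.199)]
0.19 tip side crop [227.82065711 208.48208738]
0.195 tip side crop [222.59202872 203.59102433]
0.2 tip side crop [217.41446863 198.74773256]
rim side now [0.45897672 0.11060642 0.122     ] 0.2103099527576349
```

The cup is now about 15–16 mm past the nozzle: top gives 0.214 against 0.199, and the side view's 4 mm bias is common to tip and rim. Another 0.11 rad should do.

Call:
step_arm(series="0 0 0 0.06 0.01;0 0 0 0.11 0.01;0 0 0 0.11 0.01;0 0 0 0.11 0.01")

```text
clock: 4.37
eef_pos: [0.4681, -0.0998, 0.0884]
eef_rot: [1.822, 2.558, 0.003]
wrist_force: [-1.2, 2.0, 7.2]
gripper_width: 0.0154
```

```bash
python3 m.py 4; python3 - <<'E'
from h import *
im=cv2.imread('pics/t4.png')[:,:,::-1]; crop(im,170,270,70,80,7,'t4z.png')
im=cv2.imread('pics/s4.png')[:,:,::-1]; crop(im,130,170,90,90,6.5,'s4z.png')
E
```

```text
[ 0.46816399 -0.09982144  0.08848092] az 0.33292262591167815 [-0.7  3.1  7.6] [0.28 0.42 0.  ] 0.015381429176872055 4.4667 0.8374537177120978
```

View pics/t4z.png

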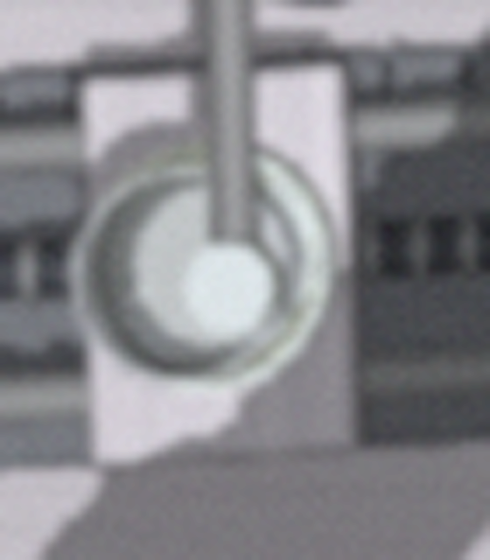

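View pics/s4z.png

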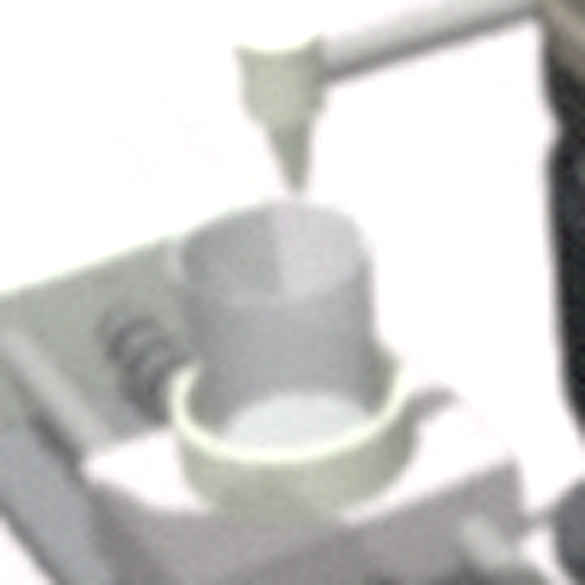

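```bash
python3 - <<'E'
from h import *
p=bot.camera_params('top');q=bot.camera_params('side')
t=lambda x,y:(170+x/7-.43,270+y/7-.43)
sd=lambda x,y:(130+x/6.5-.42,170+y/6.5-.42)
c=[onz(p,t(*a),.06) for a in[(82,78),(343,65),(355,447),(94,466)]];print('block top',al(np.mean(c,0)))
print('rim top',al(onz(p,t(205,268),.122)),[onz(p,t(*a),.122).round(4) for a in[(78,270),(333,266)]])
print('noz top', [(z,round(al(onz(p,t(229,286),z)),4),onz(p,t(229,286),z)[0]) for z in(.18,.188,.193)])
print('side tip',onz(q,sd(298,194),.148),al(onz(q,sd(298,194),.148)),'rim',al(onz(q,sd(277,252),.122)),onz(q,sd(277,252),.122))
o,_=ray(p,(0,0));print(o)
# nozzle top in side
print('noz top tri',tri(ray(p,t(229,286)),ray(q,sd(281,43))))
E
```

```text
block top 0.21899411530069995
rim top 0.2132962129867686 [array([0.4589, 0.1415, 0.122 ]), array([0.4593, 0.0854, 0.122 ])]
noz top [(0.18, 0.2002, np.float64(0.45816635902834635)), (0.188, 0.1991, np.float64(0.4585797553470554)), (0.193, 0.1984, np.float64(0.4588381280462486))]
side tip [0.45905105 0.09527979 0.148     ] 0.19499876337008504 rim 0.21380493628006292 [0.45886487 0.11410018 0.122     ]
[0.49169512 0.01261403 0.82884483]
noz top tri (array([0.45966957, 0.09913195, 0.18546883]), np.float64(0.002652066127597781))
```

The cup is about 19–20 mm past the nozzle (top 20, side 19). I add 0.03 rad, pause, then turn back short of the target so the last approach can be measured.

Call:
step_arm(series="0 0 0 0.03 0.01;0 0 0 0.03 0.01;0 0 0 0.03 0.01;0 0 0 0.03 0.01")

```text
clock: 4.8
eef_pos: [0.4682, -0.0998, 0.0885]
eef_rot: [1.86, 2.531, 0.003]
wrist_force: [-2.2, 2.5, 7.4]
gripper_width: 0.0149
```

```bash
python3 m.py 5; python3 - <<'E'
from h import *
im=cv2.imread('pics/t5.png')[:,:,::-1]; crop(im,170,270,70,80,7,'t5z.png')
im=cv2.imread('pics/s5.png')[:,:,::-1]; crop(im,130,170,90,90,6.5,'s5z.png')
E
```

```text
[ 0.46815187 -0.09983289  0.08846901] az 0.30289992413452393 [0.3 2.2 7.9] [ 0.27  0.39 -0.06] 0.01505664723014753 4.9 0.8113191307739802
```

Call:
step_arm(series="0 0 0 -0.08 0.01;0 0 0 -0.16 0.01;0 0 0 -0.24 0.01;0 0 0 -0.32 0.01;0 0 0 -0.40 0.01;0 0 0 -0.48 0.01;0 0 0 -0.56 0.01;0 0 0 -0.6 0.01;0 0 0 -0.6 0.01;0 0 0 -0.6 0.01")

```text
clock: 5.73
eef_pos: [0.4682, -0.0998, 0.0885]
eef_rot: [1.029, 2.967, 0.003]
wrist_force: [-1.8, 1.4, 5.9]
gripper_width: 0.0153
```

```bash
python3 m.py 6; python3 - <<'E'
from h import *
im=cv2.imread('pics/t6.png')[:,:,::-1]; crop(im,170,270,70,80,7,'t6z.png')
im=cv2.imread('pics/s6.png')[:,:,::-1]; crop(im,130,170,90,90,6.5,'s6z.png')
E
```

```text
[ 0.46827425 -0.09976543  0.08847336] az 0.902895398224118 [-2.1  2.   7.7] [0.27 0.31 0.02] 0.015161317019809453 5.8333 1.340457520435022
```

View pics/t5z.png

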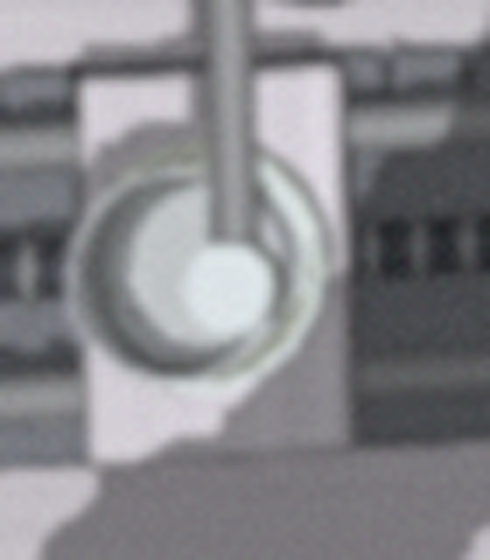

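View pics/t6z.png

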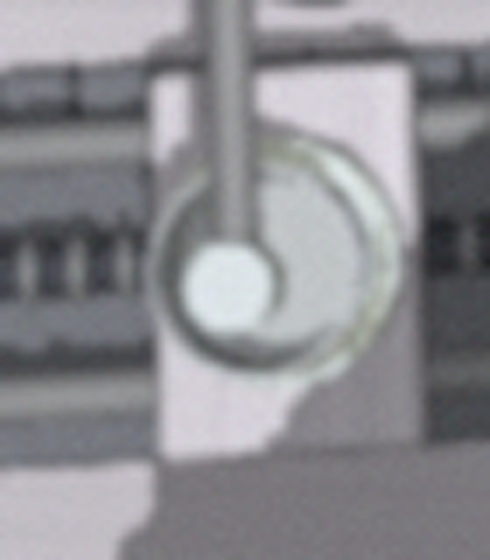

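View pics/s6z.png

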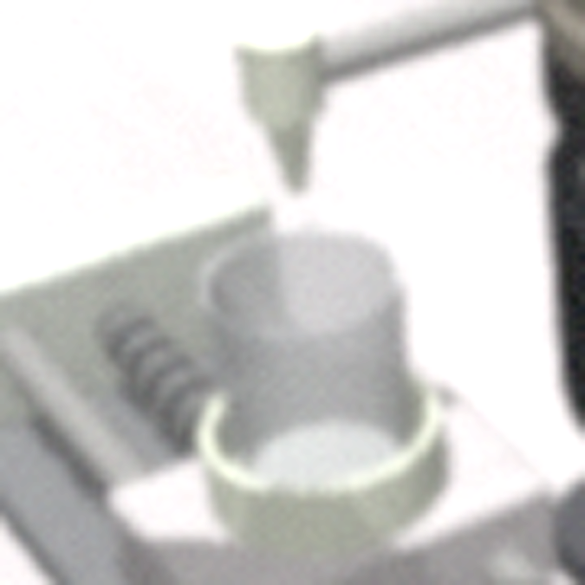

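```bash
python3 - <<'E'
from h import *
p=bot.camera_params('top');q=bot.camera_params('side')
t=lambda x,y:(170+x/7-.43,270+y/7-.43)
sd=lambda x,y:(130+x/6.5-.42,170+y/6.5-.42)
for c in ([(77,78),(339,65),(350,447),(90,466)],[(151,73),(411,61),(424,443),(160,463)]):
    c=[onz(p,t(*a),.06) for a in c];m=np.mean(c,0);print('block',m,al(m),np.linalg.norm(c[0]-c[1]),np.linalg.norm(c[1]-c[2]))
# side: rim left/right extents and top/bottom -> midline
print('rim',onz(q,sd(303,289),.122),al(onz(q,sd(303,289),.122)),'tip',al(onz(q,sd(296,193),.148)))
# predicted side pixels for rim centre & cup extents if at 0.2035
import itertools
for a in (.199,.2035):
  X=K0+s*a; X[2]=.122
  pts=np.array([proj(q,X+.025*np.array([np.cos(w),np.sin(w),0])) for w in np.linspace(0,6.283,60)])
  pts=(pts+.42-[130,170])*6.5; print(a,pts.min(0),pts.max(0))
  X[2]=.148; print('tip',(proj(q,X)+.42-[130,170])*6.5)
# edges of white collar in top
E
```

```text
block [0.4576068  0.12030873 0.06      ] 0.22006862752073625 0.06326895552132508 0.09000834315646979
block [0.45839612 0.10297286 0.06      ] 0.20271495879271303 0.06287111144141816 0.09009770708363453
rim [0.45750854 0.09594095 0.122     ] 0.1957362179370657 tip 0.19566101532761765
0.199 [191.24866112 224.48503294] [408.4735421  341.89516789]
tip [288.07222128 187.25850543]
0.2035 [182.94287742 216.46954047] [399.3522637  332.85765057]
tip [279.22884087 178.98606227]
```

```bash
python3 - <<'E'
from h import *
for k in '6':
    im=cv2.imread('pics/s%s.png'%k); c=cv2.resize(im[190:235,155:200],None,fx=13,fy=13,interpolation=cv2.INTER_CUBIC).astype(float)
    c=np.clip((c-60)*2.2,0,255).astype(np.uint8); cv2.imwrite('pics/s6r.png',c)
    im=cv2.imread('pics/t%s.png'%k); c=cv2.resize(im[275:335,180:240],None,fx=10,fy=10,interpolation=cv2.INTER_CUBIC).astype(float)
    c=np.clip((c-40)*2,0,255).astype(np.uint8); cv2.imwrite('pics/t6r.png',c)
E
```

```text
(no output)
```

View pics/s6r.png

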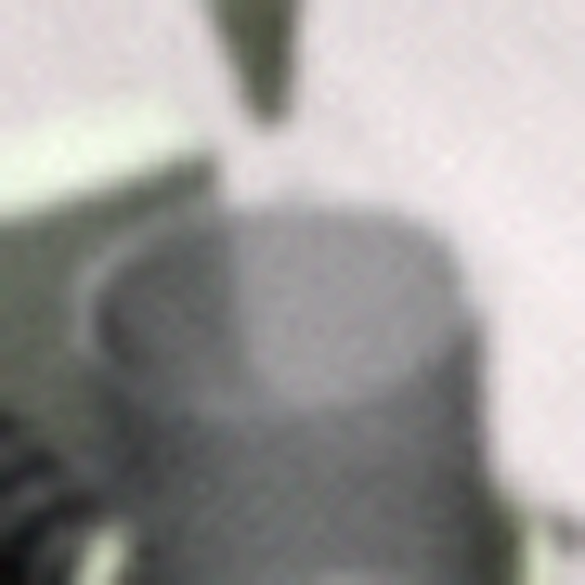

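View pics/t6r.png

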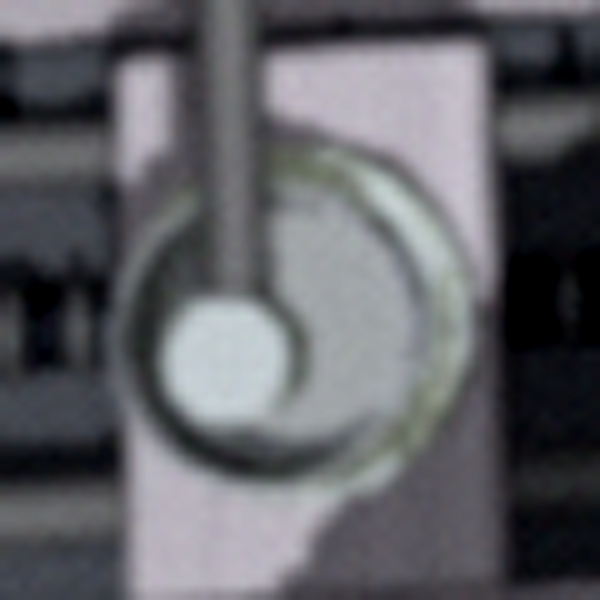

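```bash
python3 - <<'E'
from h import *
q=bot.camera_params('side');p=bot.camera_params('top')
z=lambda x,y:np.array((155+(x+.5)/13-.5,190+(y+.5)/13-.5))
obs=[*z(80,198),*z(472,412)]
def ext(v):
    X=np.array([v[0],v[1],.122]);P=np.array([proj(q,X+v[2]*np.array([np.cos(w),np.sin(w),0])) for w in np.linspace(0,6.2832,90)])
    return [*P.min(0),*P.max(0)]
r=least_squares(lambda v:np.array(ext(v))-obs,[.458,.1,.024]);print('rim centre',r.x,al([*r.x[:2],0]),'res px',r.fun.round(2))
tip=onz(q,z(270,122),.148);print('tip',tip,al(tip))
# block height: triangulate block corners top+side using s6z/t6z : near-left corner
t=lambda x,y:(170+(x+.5)/7-.5,270+(y+.5)/7-.5); sd=lambda x,y:(130+(x+.5)/6.5-.5,170+(y+.5)/6.5-.5)
print('corner', tri(ray(p,t(160,463)),ray(q,sd(110,492))))
# top: nozzle disc vs. rim left edge (z .122) 
u=lambda x,y:(180+(x+.5)/10-.5,275+(y+.5)/10-.5)
print('rim left edge top',al(onz(p,u(115,340),.122)),'noz',al(onz(p,u(228,360),.188)))
print(bot.get_obs()['clock'])
E
```

```text
rim centre [0.45850224 0.09945554 0.0226185 ] 0.19919673164440876 res px [-0.03  0.07  0.04 -0.06]
tip [0.45948483 0.09669955 0.148     ] 0.19639506116705432
corner (array([0.41258374, 0.13178736, 0.05807131]), np.float64(0.003798963822483481))
rim left edge top 0.22530979050518057 noz 0.1989760056052934
5.8333
```

The side view puts the cup 2.8 mm beyond the tip. The top view gives 2–4 mm, depending on the feature. I turn back 0.06 rad.

Call:
step_arm(series="0 0 0 -0.03 0.01;0 0 0 -0.06 0.01;0 0 0 -0.06 0.01;0 0 0 -0.06 0.01")

```text
clock: 6.17
eef_pos: [0.4683, -0.0998, 0.0885]
eef_rot: [0.94, 2.996, 0.003]
wrist_force: [-1.9, 1.3, 6.7]
gripper_width: 0.015
```

```bash
python3 m.py 7; python3 - <<'E'
from h import *
snap('wrist','w7.png')
im=cv2.imread('pics/s7.png'); c=cv2.resize(im[190:235,155:200],None,fx=13,fy=13,interpolation=cv2.INTER_CUBIC).astype(float)
cv2.imwrite('pics/s7r.png',np.clip((c-60)*2.2,0,255).astype(np.uint8))
im=cv2.imread('pics/t7.png'); c=cv2.resize(im[275:335,180:240],None,fx=10,fy=10,interpolation=cv2.INTER_CUBIC).astype(float)
cv2.imwrite('pics/t7r.png',np.clip((c-40)*2,0,255).astype(np.uint8))
E
```

```text
[ 0.46824908 -0.09976119  0.08845793] az 0.9629300387079507 [-0.1  1.5  6.5] [0.32 0.28 0.02] 0.0150619064879449 6.2667 1.3941192397039404
```

View pics/s7r.png

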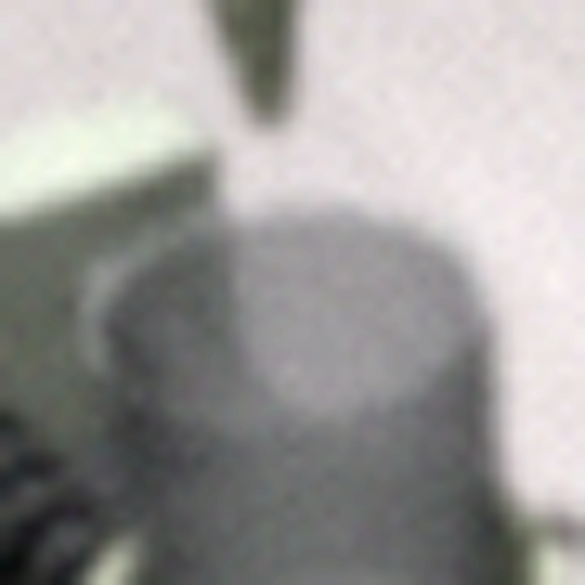

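View pics/t7r.png

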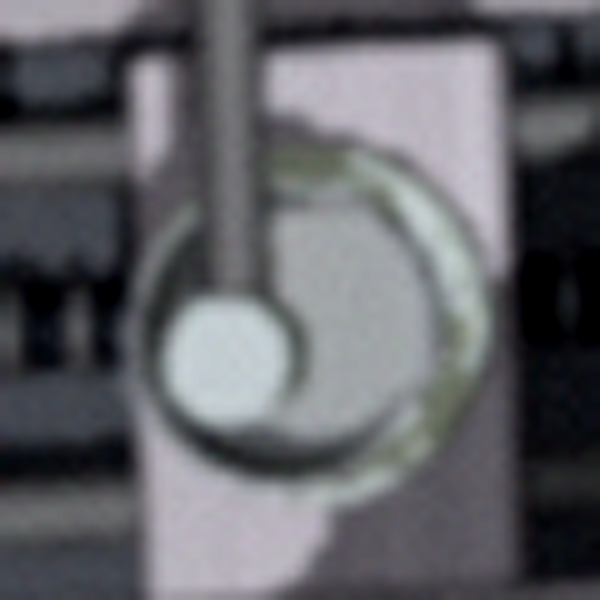

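View pics/w7.png

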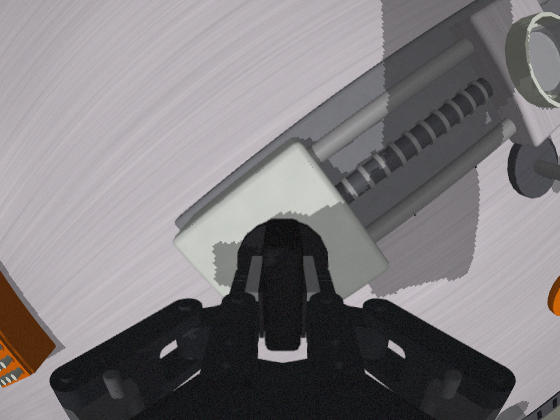

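```bash
python3 - <<'E'
from h import *
q=bot.camera_params('side');p=bot.camera_params('top')
z=lambda x,y:np.array((155+(x+.5)/13-.5,190+(y+.5)/13-.5))
def ext(v):
    X=np.array([v[0],v[1],.122]);P=np.array([proj(q,X+v[2]*np.array([np.cos(w),np.sin(w),0])) for w in np.linspace(0,6.2832,90)])
    return [*P.min(0),*P.max(0)]
obs=[*z(88,203),*z(488,424)]
r=least_squares(lambda v:np.array(ext(v))-obs,[.458,.1,.024]);print('rim centre',r.x,al([*r.x[:2],0]),'res px',r.fun.round(2))
tip=onz(q,z(270,124),.148);print('tip',tip,al(tip))
u=lambda x,y:(180+(x+.5)/10-.5,275+(y+.5)/10-.5)
print('rim left',al(onz(p,u(130,340),.122)),'noz',al(onz(p,u(228,360),.188)))
c=[onz(p,u(*a),.058) for a in[(132,53),(495,40)]];print('block',al(np.mean(c,0)))
c=[onz(p,u(*a),.058) for a in[(117,55),(482,43)]];print('block6',al(np.mean(c,0)))
E
```

```text
rim centre [0.45894979 0.09703285 0.02309003] 0.19675469724854394 res px [-0.07  0.13  0.07 -0.12]
tip [0.45930703 0.09629411 0.148     ] 0.19599902040513767
rim left 0.22300799089212708 noz 0.1989760056052934
block 0.20069829778323986
block6 0.20308501309930876
```

The remaining offset is about +0.6 mm (side +0.75, top −0.5 to +1.7). I nudge back a hair, release, lift, and check independently.

Call:
step_arm(series="0 0 0 -0.012 0.01;0 0 0 -0.012 0.01;0 0 0 -0.012 0.01;0 0 0 -0.012 0.03;0 0 0 -0.012 0.06;0 0 0 -0.012 0.06;0 0 0 -0.012 0.06;0 0 0 -0.012 0.06")

```text
clock: 6.98
eef_pos: [0.4671, -0.1005, 0.0871]
eef_rot: [-0.924, -3.002, 0.0]
wrist_force: [-0.1, -0.2, 0.7]
gripper_width: 0.06
```

Call:
step_arm(series="0 0 -0.02 0 0.06;0 0 -0.05 0 0.06;0 0 -0.085 0 0.06;0 0 -0.12 0 0.06;0 0 -0.15 0 0.06;0 0 -0.17 0 0.06;0 0 -0.17 0 0.06")

```text
clock: 7.57
eef_pos: [0.4702, -0.1015, 0.262]
eef_rot: [0.921, 2.993, 0.003]
wrist_force: [-0.4, -0.7, 0.2]
gripper_width: 0.0601
```

```bash
python3 m.py 8; python3 - <<'E'
from h import *
im,p=snap('wrist','w8.png')
print('cam pos',ray(p,(282,213),True))
for X in [(.459,.099,.148),(.459,.1,.122)]: print(proj(p,X,True))
im=cv2.imread('pics/s8.png'); c=cv2.resize(im[190:235,155:200],None,fx=13,fy=13,interpolation=cv2.INTER_CUBIC).astype(float)
cv2.imwrite('pics/s8r.png',np.clip((c-60)*2.2,0,255).astype(np.uint8))
E
```

```text
[ 0.46760576 -0.10045745  0.25773166] az 0.9740468463101463 [ 0.1  0.  -0.5] [0.08 0.03 0.02] 0.05993147317414373 7.6667 1.2699113452344328
cam pos (array([ 0.40492852, -0.0608015 ,  0.39213894]), array([ 0.24053021, -0.16310235, -0.95684003]))
[477.00978905  75.93522639]
[462.57491367  77.76396901]
```

View pics/w8.png

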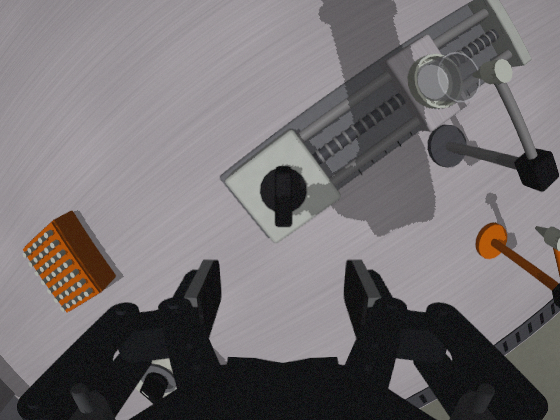

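View pics/s8r.png

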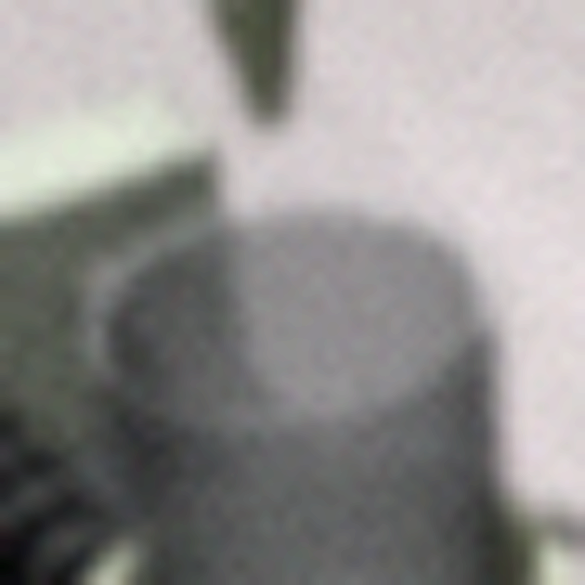

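View pics/t8c.png

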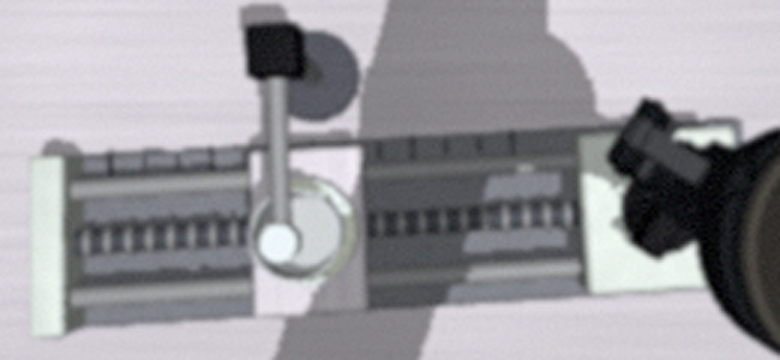

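The wrist view shows the cup rim circle near (459,76) and the nozzle near (503,70). I zoom in to measure both in this one view.

```bash
python3 - <<'E'
from h import *
im=cv2.imread('pics/w8.png'); c=cv2.resize(im[35:115,405:525],None,fx=6.5,fy=6.5,interpolation=cv2.INTER_CUBIC).astype(float)
cv2.imwrite('pics/w8z.png',np.clip((c-30)*1.7,0,255).astype(np.uint8))
E
```

```text
(no output)
```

View pics/w8z.png

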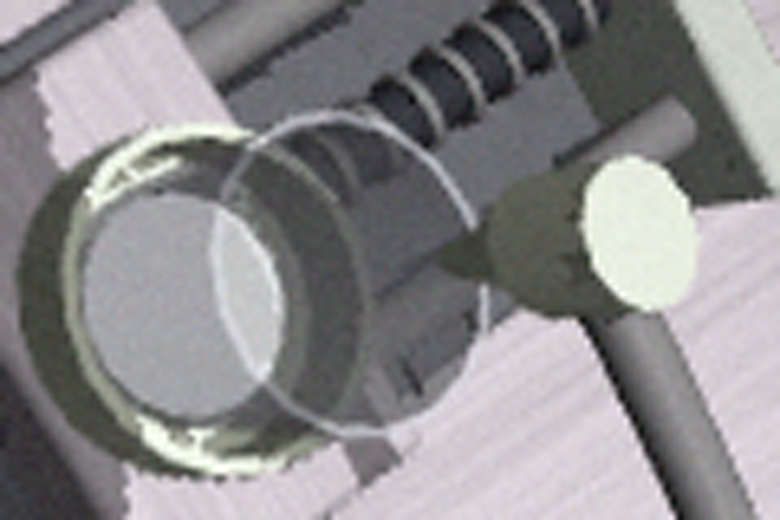

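```bash
cat > w.py <<'E'
from h import *
def wm(p,z,L,Tp,Rr,B,tip):
    pts=[z(*a) for a in(L,Tp,Rr,B)]
    def ext(v):
        X=np.array([v[0],v[1],.122]);P=np.array([proj(p,X+v[2]*np.array([np.cos(w),np.sin(w),0]),True) for w in np.linspace(0,6.2832,180)])
        return np.array([P[:,0].min(),P[:,1].min(),P[:,0].max(),P[:,1].max()])
    obs=np.array([pts[0][0],pts[1][1],pts[2][0],pts[3][1]])
    r=least_squares(lambda v:ext(v)-obs,[.459,.1,.024]);t=onz(p,z(*tip),.148,True)
    print('rim',r.x.round(4),al([*r.x[:2],0]),'res',r.fun.round(2),'tip',t.round(4),al(t),'gap mm',1e3*(al([*r.x[:2],0])-al(t)))
E
python3 - <<'E'
from w import *
z=lambda x,y:np.array((405+(x+.5)/6.5-.5,35+(y+.5)/6.5-.5))
p=bot.camera_params('wrist')
wm(p,z,(212,0),(0,108),(488,0),(0,436),(441,259))
# knob bar angle for regrasp, s8 measure
q=bot.camera_params('side')
z=lambda x,y:np.array((155+(x+.5)/13-.5,190+(y+.5)/13-.5))
def ext(v):
    X=np.array([v[0],v[1],.122]);P=np.array([proj(q,X+v[2]*np.array([np.cos(w),np.sin(w),0])) for w in np.linspace(0,6.2832,90)])
    return [*P.min(0),*P.max(0)]
r=least_squares(lambda v:np.array(ext(v))-[*z(92,207),*z(492,425)],[.458,.1,.024]);tip=onz(q,z(270,124),.148);print('side',r.x,1e3*(al([*r.x[:2],0])-al(tip)))
E
```

```text
rim [0.4548 0.0971 0.0233] 0.19705628420204094 res [-0.1   0.09  0.11 -0.09] tip [0.4545 0.0949 0.148 ] 0.1948892606874087 gap mm 2.167023514632244
side [0.45912262 0.09629055 0.02300253] 0.005661135038081966
```

The wrist view (sharp) says +2.2 mm and the side view says about 0, but both are oblique along the slide. I move the wrist camera abreast of the nozzle for an unbiased look.

Call:
step_arm(series="0.034 0.025 0 0 0.06;0.068 0.05 0 0 0.06;0.1 0.075 0 0 0.06;0.135 0.1 0 0 0.06;0.135 0.1 0 0 0.06;0.135 0.1 0 0 0.06;0.135 0.1 0 0 0.06;0.135 0.1 0 0 0.06")

```text
clock: 8.38
eef_pos: [0.4118, 0.0565, 0.2565]
eef_rot: [-0.928, -3.001, 0.003]
wrist_force: [0.5, -0.2, -0.1]
gripper_width: 0.0605
```

```bash
python3 - <<'E'
from h import *
im,p=snap('wrist','w9.png');np.save('w9.npy',p['world_to_cam'])
o=bot.get_obs();print(o['clock'],o['eef_pos'],o['qd'].round(3))
print('cam pos',ray(p,(282,213),True))
u=proj(p,(.459,.099,.13),True);print(u)
x0,y0=(u-[50,40]).astype(int);x0=max(0,min(x0,460));y0=max(0,min(y0,340));print(x0,y0)
c=cv2.resize(im[y0:y0+80,x0:x0+100,::-1],None,fx=7,fy=7,interpolation=cv2.INTER_CUBIC).astype(float)
cv2.imwrite('pics/w9z.png',np.clip((c-30)*1.7,0,255).astype(np.uint8))
E
```

```text
8.4333 [0.41197777 0.05637401 0.25674037] [ 0.006 -0.002  0.    -0.006 -0.004  0.003 -0.002]
cam pos (array([0.34961773, 0.09656689, 0.3910638 ]), array([ 0.23732414, -0.1652553 , -0.95727109]))
[356.6796514  224.18440102]
306 184
```

View pics/w9z.png

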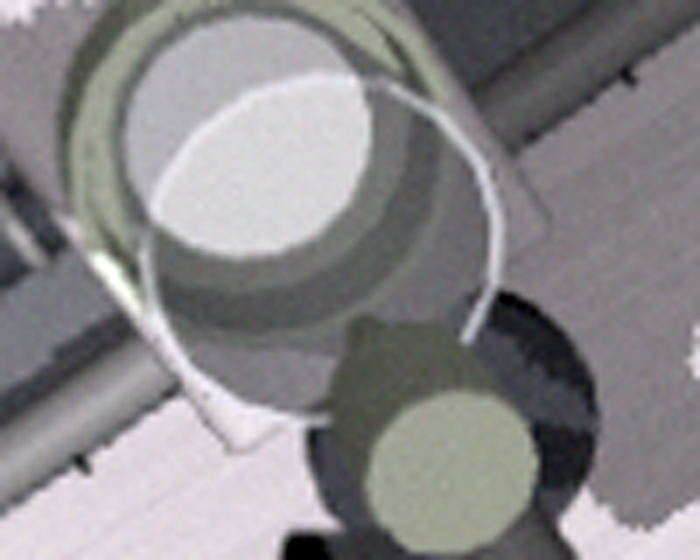

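```bash
python3 - <<'E'
from w import *
p=bot.camera_params('wrist')
z=lambda x,y:np.array((306+(x+.5)/7-.5,184+(y+.5)/7-.5))
for tip in[(360,318),(364,326)]: wm(p,z,(138,0),(0,73),(503,0),(0,418),tip)
E
```

```text
rim [0.4562 0.0976 0.0233] 0.1974354475912146 res [ 0.43 -0.44 -0.45  0.46] tip [0.4555 0.0969 0.148 ] 0.19676155607766113 gap mm 0.6738915135534596
rim [0.4562 0.0976 0.0233] 0.1974354475912146 res [ 0.43 -0.44 -0.45  0.46] tip [0.4567 0.0968 0.148 ] 0.19660445982763405 gap mm 0.8309877635805374
```

Abreast of the nozzle the gap is only +0.7 mm, well centred. I check that release did not turn the knob: the bar azimuth should be 0.975 − π/2 = −0.596.

```bash
python3 - <<'E'
from h import *
im=cv2.imread('pics/w8.png'); c=cv2.resize(im[155:240,245:325],None,fx=7,fy=7,interpolation=cv2.INTER_CUBIC).astype(float)
cv2.imwrite('pics/w8k.png',np.clip(c*3-20,0,255).astype(np.uint8))
im,_=snap('top','t9.png'); c=cv2.resize(im[270:330,302:362,::-1],None,fx=10,fy=10,interpolation=cv2.INTER_CUBIC).astype(float)
cv2.imwrite('pics/t9k.png',np.clip(c*4-20,0,255).astype(np.uint8))
E
```

```text
(no output)
```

View pics/w8k.png

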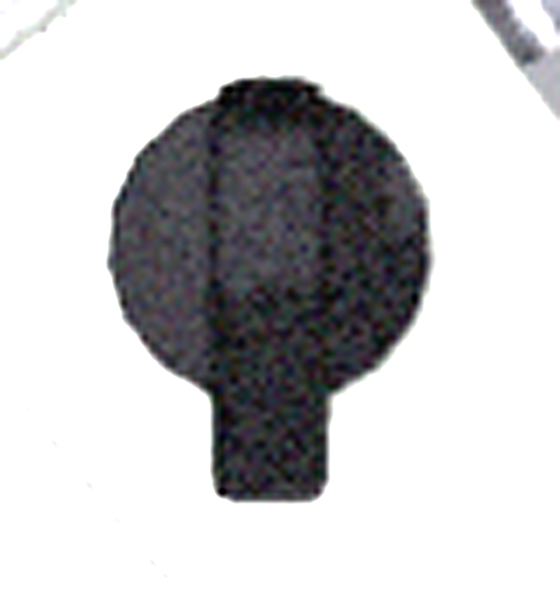

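View pics/t9k.png

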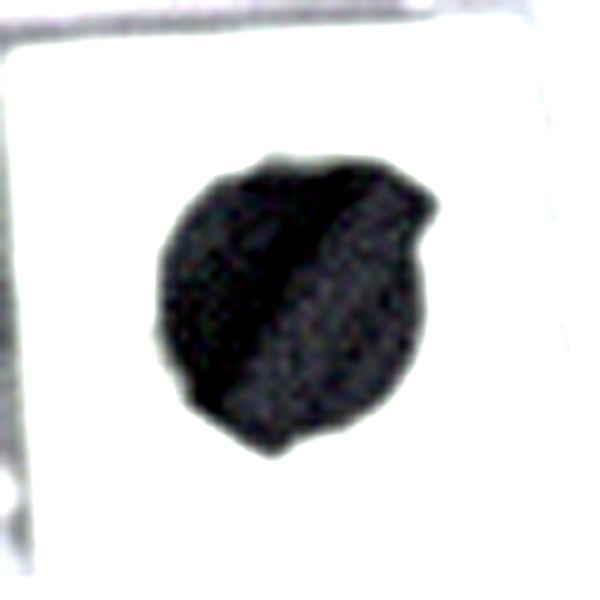

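In the wrist view the bar stands exactly in line with the tool's axis, so the knob did not turn on release. The gripper is clear of everything, and I hand in.

```bash
python3 -c "
from rig import bot
print(bot.get_obs()['clock']); bot.job_done()"
```

```text
8.4833
the job is handed in; nothing more can be done
```

The cup now rests under the nozzle, about 0.7 mm beyond centre along the slide, with the slack taken up from the far side. I handed the job in at 8.5 s with the gripper clear of everything.

**What I did:** I gripped the slide's bar knob once and turned it 1.14 rad clockwise, which took the cup about 2 cm past the nozzle. The top view gave 20–21 mm, and the side view about 19 mm just before the last small turn. I then turned it back 0.67 rad in three shrinking steps without coming back too far, released and lifted off.

**Last checks:**
- **Centring:** the final views do not fully agree. The wrist camera level with the nozzle gave +0.7 to +0.8 mm, and I trusted it most. The side view gave about 0 and an oblique wrist view +2.2 mm. The top view before the last 0.5 mm step ranged from −0.5 to +1.7 mm, depending on the feature used.
- **Knob:** the bar stayed in line with the gripper after release, so the slack was still taken up.
- **Forces:** wrist-force readings at the end of each move stayed below about 10 N.

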